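Roll a cast resin rod into the curing cradle and switch the lamp on

ROBOT

A 6-joint arm with a two-finger parallel gripper is mounted at the origin on the work surface. World frame = base frame: x ahead of the robot, y to its left, z up, the work surface at z = 0. Lengths are in m, angles in degrees, forces in N, time in s.
With the tool pointing down it reaches from about 0.4 to 0.825 m from the base axis. Payload 7 kg.
Tool frame: the origin (TCP) lies between the finger pads; the fingertips stand 19 mm ahead of it and the grasp point (between the pads) is the TCP (r.finger_overhang is the distance from the TCP to the fingertips, in m); z points along the fingers, y is the direction in which the jaws open and shut (so a half turn about z gives the same grasp; the last joint's range is limited). The gripper opens to 88 mm and grips with 3 to 60 N. Pads are 19 mm wide; open, the fingers measure 130 mm over their backs; the gripper's body (78 mm by 193 mm) begins 47 mm behind the grasp point.
Start: joints at [88.47, 20.546, 0.682, 0, -70.136, -16.507], TCP at [0.209, 0.642, 0.246] pointing down, gripper open.
Joint ranges: [-176.03, 176.03], [-82.01, 121.73], [-58.28, 71.71], [-173.87, 95.51], [-174.79, -0.11], [-173.66, 173.66]. Speed limits (degrees/s): [136.94, 136.94, 172.46, 180, 180, 180].

INTERFACE

Orientations are given as [roll, pitch, yaw] about the fixed x, y, z axes, in that order (R = Rz(yaw) Ry(pitch) Rx(roll)).
In Python, from plant import r, optics gives the robot as it stands. The module is installed in compiled form; this text tells all that it offers.
- The arm moves only by the tool step_arm, never from a script. Its argument "increments" is a list of rows, each an object of numbers: "tx", "ty", "tz": the shift along the world's x, y, z in mm; "ax", "ay", "az": the turn, a rotation vector about the world's x, y, z in degrees; "claw": the gripper command: -1 is shut, 1 is fully open, values between are in proportion. In form: [{"tx": .., "ty": .., "tz": .., "ax": .., "ay": .., "az": .., "claw": ..}, ...]. A call has 1 to 12 rows; each row shifts and turns the commanded pose from where the row before left it; what a row does not reach is not made up. A row lasts 1/10 s, in which the tool goes at most 50 mm and 8.59 degrees, less where a joint would pass 70% of its speed; a pose out of reach is approached as far as the arm can. A call with a gripper value outside its range is refused whole. The fingers move at their own pace and stop on an object; "newtons" is the grip in N (left out, the last holds). Time passes only in rows, so rows that do not move let the fingers close. It gives the time, the measured TCP pose, the force and the opening at its end, in the units of the state.
- r.get_state(): the state, without advancing time (a new reading comes with each control period).
- optics.capture(name): name is "scene" or "side" or "wrist"; returns a dict with "image" (400x640x3 uint8, blue, green, red), "depth" (400x640 float32, m along the optical axis (not along the pixel's ray), 0 where there is no reading), "fx", "fy", "cx", "cy" (pixels), "distortion" ([k1, k2, p1, p2, k3] as OpenCV has them; the pictures are not rectified), "R" (3x3) and "t" (3): a world point X has camera coordinates R X + t. Camera axes: x right, y down, z forward; pixel columns grow to the right and rows downward; lengths in m; the calibration is good to about 2 mm. A picture is of the moment at which its call begins.
- r.close_job(): hands the job in, once; it reports no verdict.
The state is a dict: "time_s": time; "joints": joint angles; "qd": joint speeds; "joint_torque": joint torques, N m; "tcp_pos": TCP position; "eef_rot": TCP orientation; "contact_force": force on the tool from outside, world axes, zero at the start; "moment": the same for the moment, N m; "gripper_width": finger opening in m.
Only numpy, scipy, OpenCV 4.12 (cv2) and the standard library are available. Lean on these libraries where they do the work, as an engineer would, in place of code of your own. Each camera call takes 0.05 s, during which the arm holds its last target. There are 200 camera calls.

TASK

The amber resin rod lying on the grey curing deck is still tacky: do not grip it, lift it or shove it from the side. Roll it along the deck, pressing on its top with the fingertips and never harder than about 8 N, over the first white lip until it rests between the two lips, on the orange mark. Then turn the lamp's black knob clockwise as far as it goes, let go, and leave the keycap, bowl, funnel and clear box where they are.

Things in the scene. Friction and masses are not known exactly. Their poses are not given: they have to be found in the camera images.
- rod_center (a point): centre of the loose amber rod, a cylinder 40 mm across, 90 mm long, 0.1 to 0.2 kg, lying on the deck; own x axis along the rod, within 3 degrees of the station's x; y and z turn as it rolls, z up at the start (a white stripe marks it). It stays where it is left on the flat deck. Driven by its top it advances half as far as the fingertips. Rod and deck are rigid: touch at 5 mm/s, drive at 30
- cradle (a point): the orange mark: centre of the cradle, on the deck's top face; z up, y the rolling direction (the rod starts 70 to 100 mm off on the -y side). White lips along x: the far one at y = 11.5 mm, 2 mm proud of the deck; the near one is adjustable, at y = -12 to -15.5 mm, 0.8 to 3.4 mm proud: feel it. Both have round tops (6 mm radius). Seated between them, the rod's centre is 20 mm above the deck
- station: the fixed curing station, packed up to stand higher or lower; origin 10 mm below the deck's top face under the cradle (0 to 12 mm above the tile), axes as the cradle's. The grey deck spans x -60 to 60 mm, y -175 to 115 mm. The white lamp console is a box 80 x 90 mm centred at x = -112, y = 0 mm, its top 45 mm above the origin, with the knob on it
- knob_grip (a point): the black knob's bar grip, on the knob's upright axis, 82 mm above the station's origin; the bar is 42 mm long, 14 mm thick, from 59 to 89 mm above that origin; its long direction is this point's x axis (parallel to the station's x axis while the knob is at 0). The point turns with the knob
- knob (a joint): angle of the knob: 0 to 0.3 rad at the start (off), grows clockwise seen from above, stop at 1.5 rad (on); light friction, stays where left
- keycap: small blue keycap 18 x 18 x 12 mm standing on the deck beyond the cradle (+y side); origin under its centre
- bowl: stainless bowl, 120 mm across, 50 mm high, on the tile; origin under its centre
- funnel: green funnel standing on its mouth, 80 mm across and 75 mm high; origin under its centre
- clearbox: clear box 120 x 160 x 60 mm with a closed hinged lid; origin under its centre
Not all that is in view belongs to the job. Leave any green or pink look-alike of the part that bears rod_center alone.

How it is judged:
By the outcome, as a careful person would: the job done as asked, in the order asked, and still so for the second after the job is handed in, with the robot touching nothing.
It also fails if it takes over 72 s, if anything falls off the work surface, if the arm or the gripper's body presses on something with over 40 N, if the wrist force passes 120 N, or if a joint passes its speed limit or range.

## Working session

There is one attempt and no reset: what is moved stays moved. The work goes in short steps, Python scripts to look and compute and a tool call to move; the robot and the scene stay as the last step left them, time stands still between calls to the robot, and variables do not carry over. Pictures are saved under pics/ and viewed, about 8 in all and at most 12, crops included, and the job is handed in when it is done.

Besides the shell and the picture viewer there is one more tool, called as a command line: name --argument value ..., lists and objects as JSON in quotes. step_arm: Moves the arm, as the interface text tells. Its arguments: {"type":"object","properties":{"increments":{"type":"array","items":{"type":"object","properties":{"tx":{"type":"number"},"ty":{"type":"number"},"tz":{"type":"number"},"ax":{"type":"number"},"ay":{"type":"number"},"az":{"type":"number"},"claw":{"type":"number"}}}},"newtons":{"type":"number"}},"required":["increments"]}

```bash
mkdir -p pics; cat > h.py <<'E'
import numpy as np, cv2
from plant import r, optics
def cap(n):
    c=optics.capture(n); c['K']=np.array([[c['fx'],0,c['cx']],[0,c['fy'],c['cy']],[0,0,1.]]); c['D']=np.array(c['distortion'],float); c['R']=np.array(c['R']); c['t']=np.array(c['t']); return c
def ray(c,uv):
    p=cv2.undistortPoints(np.array(uv,float).reshape(-1,1,2),c['K'],c['D']).reshape(-1,2)
    d=np.c_[p,np.ones(len(p))]@c['R']; return -c['R'].T@c['t'], d
def onplane(c,uv,z):
    o,d=ray(c,uv); return o+d*((z-o[2])/d[:,2:])
def bydepth(c,uv):
    o,d=ray(c,uv); z=np.array([c['depth'][int(round(v)),int(round(u))] for u,v in np.array(uv).reshape(-1,2)]); return o+d*z[:,None]
def proj(c,X):
    return cv2.projectPoints(np.array(X,float).reshape(-1,3),cv2.Rodrigues(c['R'])[0],c['t'],c['K'],c['D'])[0].reshape(-1,2)
E
python3 - <<'E'
from h import *
for n in ["scene","side"]:
    c=cap(n); cv2.imwrite(f'pics/{n}0.png',c['image']); print(n,-c['R'].T@c['t'],c['R'][2])
print(r.get_state(), r.finger_overhang)
E
```

```text
scene [1.31599355 0.28197249 0.6255126 ] [-0.74299433 -0.35650105 -0.56645072]
side [ 0.47871927 -0.97150966  0.66370344] [ 0.09993883  0.8469778  -0.5221502 ]
{'time_s': 0.1, 'joints': array([ 8.84700167e+01,  2.05862149e+01,  6.38141723e-01, -1.71741588e-02,
       -7.01364398e+01, -1.65076733e+01]), 'qd': array([-0.01481371, -0.05646755,  0.14828356,  0.07894229, -0.08325123,
       -0.04177753]), 'joint_torque': array([-1.30810589e-03, -5.84164524e+01,  2.93751562e+01,  7.01568604e+00,
        1.01635815e-02, -5.67807808e-05]), 'tcp_pos': array([0.20889919, 0.64141931, 0.24472404]), 'eef_rot': array([ 1.79914383e+02, -8.53570883e-03, -1.80434975e+01]), 'contact_force': array([ 0.28315364,  1.0344723 , -0.03130036]), 'moment': array([ 0.01257897, -0.04149736, -0.00981787]), 'gripper_width': 0.0875117220682248} 0.019
```

View pics/scene0.png

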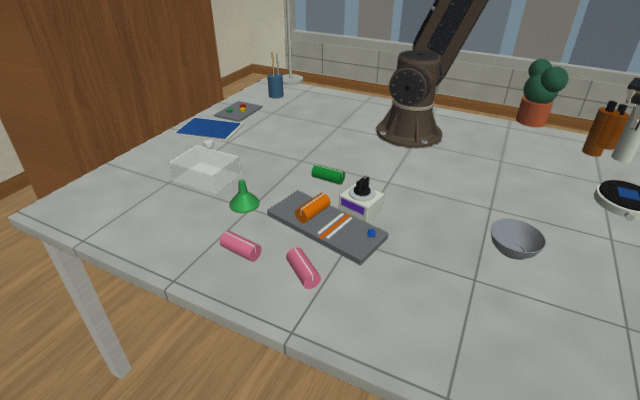

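View pics/side0.png

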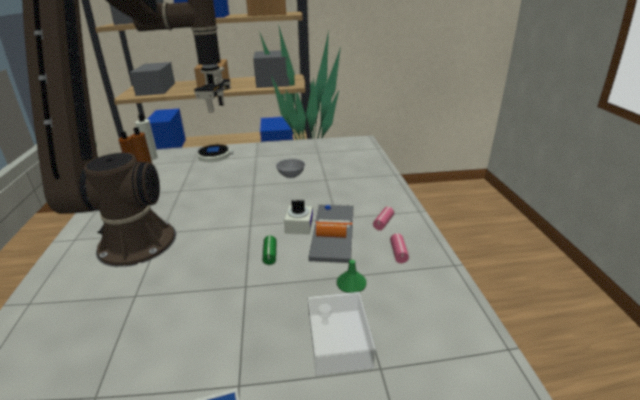

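Scene view: the amber rod lies on the grey deck at (314,207), with the orange mark and white lips at (335,226), the knob at (363,187) and the keycap at (371,233). The green rod (328,174) and the pink ones (240,246), (303,267) are look-alikes lying off the deck. The amber one on the deck fits the description. The side view agrees (rod at 333,229).

```bash
python3 - <<'E'
from h import *
c=cap('scene'); s=cap('side')
def mask(c,lo,hi,box=None):
    h=cv2.cvtColor(c['image'],cv2.COLOR_BGR2HSV); m=cv2.inRange(h,lo,hi)
    if box: 
        k=np.zeros_like(m); k[box[1]:box[3],box[0]:box[2]]=255; m&=k
    return m
m=mask(c,(5,120,80),(22,255,255),(260,180,400,270))
n,l,st,ce=cv2.connectedComponentsWithStats(m)
for i in range(1,n):
    if st[i,4]>20: print('or',st[i],ce[i],bydepth(c,[ce[i]]))
for nm,p in dict(deckcorner=[(270,213),(298,194),(384,236),(360,258)],keycap=[(371,232)],knob=[(363,181)],console=[(345,195),(378,200)],bowl=[(517,235)],funnel=[(244,205)],lipL=[(340,222)],lipR=[(326,229)],tile=[(300,180),(270,230),(400,300)]).items():
    print(nm,bydepth(c,p).round(4).tolist())
for nm,p in dict(rod=[(333,229)],deck=[(345,215),(320,255),(348,255)],keycap=[(327,207)],knob=[(298,203)]).items(): print('S',nm,bydepth(s,p).round(4).tolist())
im=cv2.resize(c['image'][160:280,250:410],(800,600),interpolation=cv2.INTER_CUBIC); cv2.imwrite('pics/crop1.png',im)
E
```

```text
or [295 193  35  30 516] [312.33333333 207.91860465] [[ 0.62587983 -0.07061681  0.05185574]]
or [319 214  31  25 134] [333.91044776 226.00746269] [[ 0.62572263 -0.01214968  0.01634755]]
deckcorner [[0.6487, -0.1798, 0.015], [0.5412, -0.1574, 0.0142], [0.6072, 0.1091, 0.0163], [0.7038, 0.0858, 0.0183]]
keycap [[0.6216, 0.0807, 0.0289]]
knob [[0.5229, 0.0184, 0.0959]]
console [[0.5389, -0.0213, 0.0514], [0.5157, 0.0597, 0.0465]]
bowl [[0.4672, 0.3942, 0.0192]]
funnel [[0.6536, -0.2556, 0.0187]]
lipL [[0.6056, -0.0048, 0.017]]
lipR [[0.645, -0.0243, 0.0167]]
tile [[0.4558, -0.1977, -0.0007], [0.6908, -0.1548, -0.0004], [0.7647, 0.1967, 0.0017]]
S rod [[0.6096, -0.0922, 0.0499]]
S deck [[0.6688, 0.0346, 0.0134], [0.5611, -0.1675, 0.0177], [0.6385, -0.181, 0.019]]
S keycap [[0.614, 0.0723, 0.027]]
S knob [[0.5152, 0.0081, 0.0893]]
```

View pics/crop1.png

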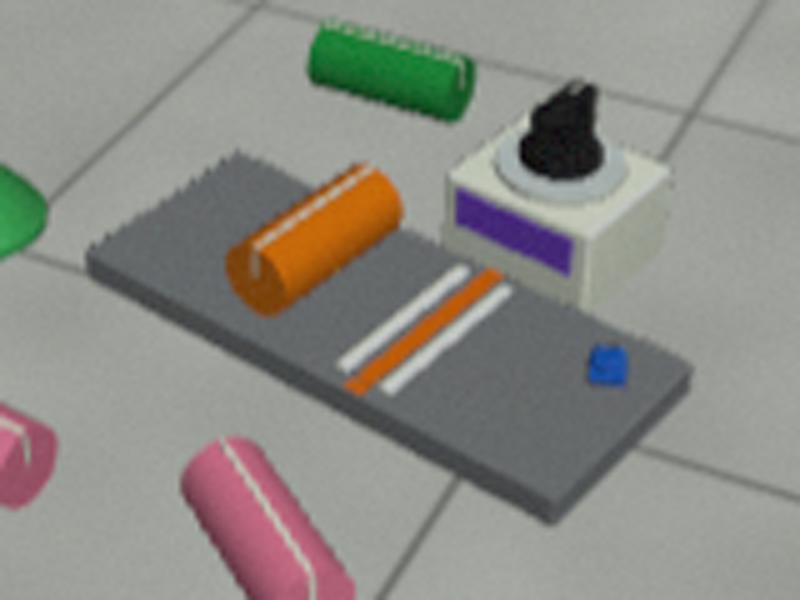

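Crop: the amber rod with its white stripe at crop (315,240) lies on the deck, and it is the only amber one. The orange strip runs (355,388)-(495,275) between the white lips.

```bash
python3 - <<'E'
from h import *
c=cap('scene')
f=lambda x,y:(250+x/5-.4,160+y/5-.4)
zd=0.0165
P=onplane(c,[f(495,275),f(355,388),f(462,270),f(345,368),f(510,288),f(388,388)],zd).round(4);print(P)
for a,b in [(0,1),(2,3),(4,5)]: d=P[b]-P[a]; print(np.degrees(np.arctan2(d[1],d[0])),(P[a]+P[b])/2)
D=onplane(c,[f(238,155),f(92,250),f(553,520-4),f(690,372)],zd).round(4);print(D)
for a,b in [(0,3),(1,2)]: d=D[b]-D[a]; print(np.degrees(np.arctan2(-d[0],d[1])),np.linalg.norm(d))
print(D.mean(0))
S=onplane(c,[f(258,243),f(368,168)],zd+.04);print('stripe',S); d=S[1]-S[0]; print(np.degrees(np.arctan2(-d[1],-d[0])),np.linalg.norm(d))
w=cap('wrist'); T=r.get_state(); print(-w['R'].T@w['t'],w['R'],T['tcp_pos'])
E
```

```text
[[ 0.5679  0.0024  0.0165]
 [ 0.6775 -0.023   0.0165]
 [ 0.5715 -0.0141  0.0165]
 [ 0.6666 -0.0335  0.0165]
 [ 0.5745  0.0133  0.0165]
 [ 0.6707 -0.0091  0.0165]]
-13.048057210342588 [ 0.6227 -0.0103  0.0165]
-11.529899025314233 [ 0.61905 -0.0238   0.0165 ]
-13.107660374735351 [0.6226 0.0021 0.0165]
[[ 0.5306 -0.1656  0.0165]
 [ 0.6404 -0.1908  0.0165]
 [ 0.7157  0.0911  0.0165]
 [ 0.5967  0.1145  0.0165]]
-13.27813875389391 0.2877937108416374
-14.955450110713759 0.29178365272920964
[ 0.62085 -0.0377   0.0165 ]
stripe [[ 0.64440692 -0.09125417  0.0565    ]
 [ 0.56310883 -0.07141611  0.0565    ]]
-13.713116808705399 0.08368349081003575
[0.27257098 0.62008536 0.38445881] [[-3.09460742e-01 -9.50912204e-01 -1.68799834e-04]
 [-9.20726008e-01  2.99592696e-01  2.50015670e-01]
 [-2.37692381e-01  7.75254532e-02 -9.68241776e-01]] [0.20897724 0.64168243 0.24522752]
```

step_arm --increments '[{"tx": 19.8,"ty": -35,"az": 0.4,"claw": -1},{"tx": 19.8,"ty": -35,"az": 0.4,"claw": -1},{"tx": 19.8,"ty": -35,"az": 0.4,"claw": -1},{"tx": 19.8,"ty": -35,"az": 0.4,"claw": -1},{"tx": 19.8,"ty": -35,"az": 0.4,"claw": -1},{"tx": 19.8,"ty": -35,"az": 0.4,"claw": -1},{"tx": 19.8,"ty": -35,"az": 0.4,"claw": -1},{"tx": 19.8,"ty": -35,"az": 0.4,"claw": -1},{"tx": 19.8,"ty": -35,"az": 0.4,"claw": -1},{"tx": 19.8,"ty": -35,"az": 0.4,"claw": -1},{"tx": 19.8,"ty": -35,"az": 0.4,"claw": -1},{"tx": 19.8,"ty": -35,"az": 0.4,"claw": -1}]' --newtons 20

```text
$.increments[0]: bad value
```

step_arm --increments '[{"tx": 19.8,"ty": -35,"claw": -1},{"tx": 19.8,"ty": -35,"claw": -1},{"tx": 19.8,"ty": -35,"claw": -1},{"tx": 19.8,"ty": -35,"claw": -1},{"tx": 19.8,"ty": -35,"claw": -1},{"tx": 19.8,"ty": -35,"claw": -1},{"tx": 19.8,"ty": -35,"claw": -1},{"tx": 19.8,"ty": -35,"claw": -1},{"claw": -1},{"claw": -1}]'

```text
$.increments[0]: bad value
```

```bash
python3 - <<'E'
from h import *
w=cap('wrist'); cv2.imwrite('pics/w1.png',w['image']); T=r.get_state(); print(T['time_s'],T['tcp_pos'],T['eef_rot'],T['contact_force'],T['joints'],T['gripper_width'])
E
```

```text
0.35 [0.20900141 0.64172603 0.24535131] [ 1.79979565e+02 -5.04354319e-03 -1.80377498e+01] [ 0.56026574 -0.0687332  -0.56242761] [ 8.84701181e+01  2.05578923e+01  6.71912739e-01 -1.03234410e-03
 -7.01350463e+01 -1.65075178e+01] 0.08753073245828323
```

View pics/w1.png

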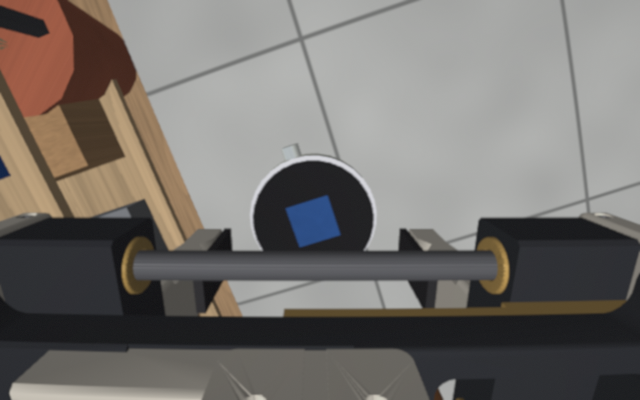

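The move was refused, so this wrist view (4th picture) still shows the start place. Perhaps every row needs all its keys.

step_arm --increments '[{"tx": 19.8,"ty": -35,"tz": 0,"ax": 0,"ay": 0,"az": 0.4,"claw": -1},{"tx": 19.8,"ty": -35,"tz": 0,"ax": 0,"ay": 0,"az": 0.4,"claw": -1}]' --newtons 20

```text
time_s: 0.55
tcp_pos: [0.2485, 0.5713, 0.2448]
eef_rot: [179.9, -0.0, -17.1]
contact_force: [1.0, 0.4, 0.6]
gripper_width: 0.0771
```

step_arm --increments '[{"tx": 19.8,"ty": -35,"tz": 0,"ax": 0,"ay": 0,"az": 0.4,"claw": -1},{"tx": 19.8,"ty": -35,"tz": 0,"ax": 0,"ay": 0,"az": 0.4,"claw": -1},{"tx": 19.8,"ty": -35,"tz": 0,"ax": 0,"ay": 0,"az": 0.4,"claw": -1},{"tx": 19.8,"ty": -35,"tz": 0,"ax": 0,"ay": 0,"az": 0.4,"claw": -1},{"tx": 19.8,"ty": -35,"tz": 0,"ax": 0,"ay": 0,"az": 0.4,"claw": -1},{"tx": 19.8,"ty": -35,"tz": 0,"ax": 0,"ay": 0,"az": 0.4,"claw": -1},{"tx": 19.8,"ty": -35,"tz": 0,"ax": 0,"ay": 0,"az": 0.4,"claw": -1},{"tx": 19.8,"ty": -35,"tz": 0,"ax": 0,"ay": 0,"az": 0.4,"claw": -1},{"tx": 19.8,"ty": -35,"tz": 0,"ax": 0,"ay": 0,"az": 0.4,"claw": -1},{"tx": 19.8,"ty": -35,"tz": 0,"ax": 0,"ay": 0,"az": 0.4,"claw": -1}]'

```text
time_s: 1.55
tcp_pos: [0.4471, 0.2203, 0.2459]
eef_rot: [-180.0, -0.0, -13.2]
contact_force: [0.7, 0.6, -0.1]
gripper_width: 0.0014
```

step_arm --increments '[{"tx": 19.8,"ty": -35,"tz": 0,"ax": 0,"ay": 0,"az": 0,"claw": -1},{"tx": 19.8,"ty": -35,"tz": 0,"ax": 0,"ay": 0,"az": 0,"claw": -1},{"tx": 19.8,"ty": -35,"tz": 0,"ax": 0,"ay": 0,"az": 0,"claw": -1},{"tx": 19.8,"ty": -35,"tz": 0,"ax": 0,"ay": 0,"az": 0,"claw": -1},{"tx": 19.8,"ty": -35,"tz": 0,"ax": 0,"ay": 0,"az": 0,"claw": -1},{"tx": 19.8,"ty": -35,"tz": 0,"ax": 0,"ay": 0,"az": 0,"claw": -1},{"tx": 19.8,"ty": -35,"tz": 0,"ax": 0,"ay": 0,"az": 0,"claw": -1},{"tx": 19.8,"ty": -35,"tz": 0,"ax": 0,"ay": 0,"az": 0,"claw": -1},{"tx": 0,"ty": 0,"tz": 0,"ax": 0,"ay": 0,"az": 0,"claw": -1},{"tx": 0,"ty": 0,"tz": 0,"ax": 0,"ay": 0,"az": 0,"claw": -1}]'

```text
time_s: 2.55
tcp_pos: [0.605, -0.0592, 0.245]
eef_rot: [180.0, 0.1, -13.4]
contact_force: [-0.4, -0.9, 0.0]
gripper_width: 0.0005
```

```bash
python3 - <<'E'
from h import *
w=cap('wrist'); cv2.imwrite('pics/w2.png',w['image']); T=r.get_state(); print(T['time_s'],T['tcp_pos'],T['eef_rot'],T['contact_force'],T['joints'],T['gripper_width'])
E
```

```text
2.6 [ 0.60477522 -0.05840455  0.24524106] [ 1.79995280e+02  3.45165332e-02 -1.32922245e+01] [-0.19215387  0.44476926 -0.6919589 ] [ 1.28785846e+01  1.42887619e+01 -8.21902244e+00 -1.18907025e-02
 -6.75252757e+01  6.38337411e+01] 0.0004627622603390169
```

View pics/w2.png

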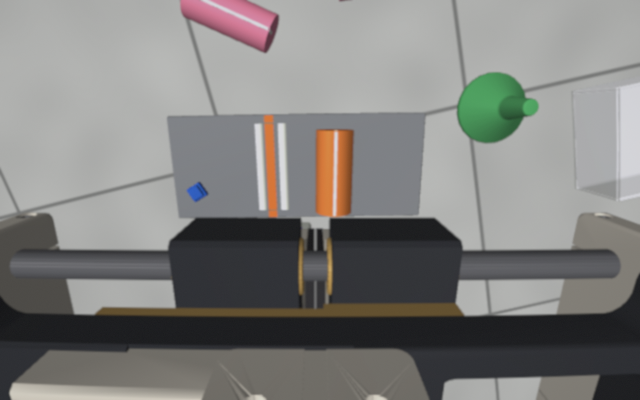

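Picture 5 (wrist): the rod spans columns 317-353 with its stripe at 335. The lips are at columns 260 and 283, the orange mark at 270, the keycap at (197,191). The closed tips (315,240) are thin along the jaw direction, so I'll press with the jaws along the rod.

```bash
python3 - <<'E'
from h import *
w=cap('wrist'); c=cap('scene')
h=cv2.cvtColor(w['image'],cv2.COLOR_BGR2HSV)
T=bydepth
ys,xs=np.mgrid[125:205:1,180:415:1]; P=bydepth(w,np.c_[xs.ravel(),ys.ravel()])
# station frame
a=np.radians(-13.3); ex=np.array([np.cos(a),np.sin(a),0]); ey=np.array([-np.sin(a),np.cos(a),0]); 
grey=(h[125:205,180:415,1].ravel()<60)&(h[125:205,180:415,2].ravel()<130)
print('deck z',np.median(P[grey,2]),P[grey,2].std())
zd=np.median(P[grey,2])
m=cv2.inRange(h,(5,120,80),(22,255,255)); n,l,st,ce=cv2.connectedComponentsWithStats(m)
for i in range(1,n):
    if st[i,4]<100 or ce[i][1]>215: continue
    print(st[i],ce[i]); q=np.argwhere(l==i)[:,::-1].astype(np.float32)
    X=onplane(w,q,zd if st[i,2]<25 else zd+.02); v=cv2.fitLine((X[:,:2]*1000).astype(np.float32),cv2.DIST_L2,0,.01,.01).ravel(); print('fit yaw',np.degrees(np.arctan(v[1]/v[0])),'c',v[2:])
wh=cv2.inRange(h,(0,0,150),(180,60,255))
for lo,hi,z in [(252,268,zd),(276,292,zd),(325,345,zd+.04)]:
    k=np.zeros_like(wh);k[128:205,lo:hi]=wh[128:205,lo:hi]; q=np.argwhere(k)[:,::-1].astype(np.float32); X=onplane(w,q,z); v=cv2.fitLine((X[:,:2]*1000).astype(np.float32),cv2.DIST_L2,0,.01,.01).ravel(); print('white',len(q),'yaw',np.degrees(np.arctan(v[1]/v[0])),'c',v[2:], 'stY',X.mean(0)@ey*1000,'stX',X.mean(0)@ex*1000)
sy=P@ey*1000
for b in np.arange(-230,-20,3):
    s=(sy>b)&(sy<b+3)
    if s.sum()>60: print(b+1.5,round(float(P[s,2].mean()*1000),2),end=' | ')
# scene triangulate orange strip centre z
E
```

```text
deck z 0.01721591721775642 0.021806758033068443
[265 115  13 101 835] [271.         164.46706587]
fit yaw -12.554998 c [626.47      -12.2498665]
[ 317  129   18   87 1419] [324.89781536 171.02677942]
fit yaw -13.250252 c [604.9561  -70.93237]
[ 337  130   17   86 1160] [344.82672414 171.18793103]
fit yaw -13.667754 c [599.5004  -93.31248]
white 731 yaw -12.608033 c [628.0471     -0.6450157] stY 143.85435779813454 stX 611.3505678300087
white 689 yaw -12.573789 c [622.2209   -25.611992] stY 118.21670446973769 stX 611.4242665614861
white 234 yaw -13.639452 c [613.39856 -83.07303] stY 60.267263698589105 stX 616.0574693614402
-33.5 16.92 | -30.5 17.03 | -27.5 17.02 | -24.5 17.11 | -21.5 17.11 |
```

step_arm --increments '[{"tx": 0,"ty": 0,"tz": -12,"ax": 0,"ay": 0,"az": -8.2,"claw": 0.1},{"tx": 0,"ty": 0,"tz": -12,"ax": 0,"ay": 0,"az": -8.2,"claw": 0.1},{"tx": 0,"ty": 0,"tz": -12,"ax": 0,"ay": 0,"az": -8.2,"claw": 0.1},{"tx": 0,"ty": 0,"tz": -12,"ax": 0,"ay": 0,"az": -8.2,"claw": 0.1},{"tx": 0,"ty": 0,"tz": -12,"ax": 0,"ay": 0,"az": -8.2,"claw": 0.1},{"tx": 0,"ty": 0,"tz": -12,"ax": 0,"ay": 0,"az": -8.2,"claw": 0.1},{"tx": 0,"ty": 0,"tz": -12,"ax": 0,"ay": 0,"az": -8.2,"claw": 0.1},{"tx": 0,"ty": 0,"tz": 0,"ax": 0,"ay": 0,"az": -8.2,"claw": 0.1},{"tx": 0,"ty": 0,"tz": 0,"ax": 0,"ay": 0,"az": -8.2,"claw": 0.1},{"tx": 0,"ty": 0,"tz": 0,"ax": 0,"ay": 0,"az": -8.2,"claw": 0.1},{"tx": 0,"ty": 0,"tz": 0,"ax": 0,"ay": 0,"az": -8,"claw": 0.1}]'

```text
time_s: 3.8
tcp_pos: [0.6048, -0.0569, 0.162]
eef_rot: [-180.0, 0.0, -103.5]
contact_force: [-0.0, -0.8, 0.1]
gripper_width: 0.0482
```

```bash
python3 - <<'E'
from h import *
w=cap('wrist'); cv2.imwrite('pics/w3.png',w['image'])
print(-w['R'].T@w['t'], r.get_state()['tcp_pos'])
a=np.radians(-12.9); ex=np.array([np.cos(a),np.sin(a),0]); ey=np.array([-np.sin(a),np.cos(a),0])
ys,xs=np.mgrid[0:400,0:640]; d=w['depth'].ravel(); k=(d>.1); P=bydepth(w,np.c_[xs.ravel(),ys.ravel()][k])
O=np.array([.6265,-.0122,0]); sx=(P-O)@ex*1000; sy=(P-O)@ey*1000
for b in np.arange(-110,40,2):
    s=(sy>b)&(sy<b+2)&(abs(sx)<40)&(P[:,2]<.075)
    if s.sum()>20: print(b+1,s.sum(),round(float(np.median(P[s,2])*1000),1),round(float(P[s,2].max()*1000),1),end=' | ')
E
```

```text
[ 0.58908705 -0.12295718  0.30136104] [ 0.60479309 -0.05692034  0.16204563]
-109 220 17.3 19.1 | -107 215 17.1 18.7 | -105 216 17.2 19.3 | -103 217 17.2 19.3 | -101 212 17.1 18.9 | -99 209 17.2 19.2 | -97 218 17.2 19.0 | -95 210 17.1 19.2 | -93 233 17.5 43.5 | -91 501 41.1 47.5 | -89 332 47.3 50.9 | -87 298 50.3 53.0 | -85 287 52.3 54.5 | -83 298 53.8 55.7 | -81 288 54.9 56.8 | -79 286 55.9 57.5 | -77 274 56.5 58.7 | -75 276 57.0 59.5 | -73 284 57.5 59.2 | -71 246 57.5 59.1 | -69 256 56.9 58.6 | -67 243 56.5 58.3 | -65 244 56.0 57.6 | -63 225 55.0 56.9 | -61 209 54.1 55.8 | -59 197 52.5 54.2 | -57 189 50.5 52.7 | -55 122 48.1 49.7 | -53 77 45.5 47.2 | -47 37 17.6 19.1 | -45 191 17.4 19.0 | -43 178 17.4 18.9 | -41 184 17.3 19.2 | -39 186 17.3 19.2 | -37 182 17.3 19.1 | -35 177 17.3 18.9 | -33 182 17.4 19.0 | -31 174 17.3 19.2 | -29 184 17.4 19.3 | -27 176 17.3 18.8 | -25 183 17.2 19.0 | -23 182 17.3 19.1 | -21 175 17.2 19.4 | -19 200 17.5 20.2 | -17 202 19.0 20.9 | -15 180 19.5 21.6 | -13 144 19.3 21.2 | -11 115 18.2 19.6 | -9 158 17.2 19.0 | -7 148 17.4 18.9 | -5 176 17.5 19.3 | -3 148 17.9 19.9 | -1 157 17.6 19.1 | 1 148 17.8 19.3 | 3 156 17.8 19.9 | 5 131 17.5 19.2 | 7 185 17.5 20.1 | 9 91 18.3 20.0 |
```

View pics/w3.png

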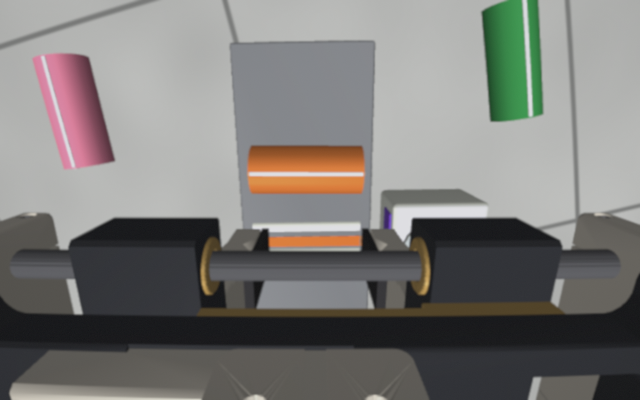

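Picture 6 (wrist, turned 90°): the rod is at (306,170) with the tips straddling its middle. From depth, the deck is at z 17.3 mm and the rod top at 57.4 mm. The near lip is at y ≈ -14.5 mm, about 2.3 mm proud, and the rod at y ≈ -72 mm. Now descending to just behind the rod's top.

step_arm --increments '[{"tx": -0.5,"ty": -5.4,"tz": -12,"ax": 0,"ay": 0,"az": 0,"claw": 0.1},{"tx": -0.5,"ty": -5.4,"tz": -12,"ax": 0,"ay": 0,"az": 0,"claw": 0.1},{"tx": -0.5,"ty": -5.4,"tz": -12,"ax": 0,"ay": 0,"az": 0,"claw": 0.1},{"tx": -0.5,"ty": -5.4,"tz": -12,"ax": 0,"ay": 0,"az": 0,"claw": 0.1},{"tx": -0.5,"ty": -5.4,"tz": -12,"ax": 0,"ay": 0,"az": 0,"claw": 0.1},{"tx": -0.5,"ty": -5.4,"tz": -12,"ax": 0,"ay": 0,"az": 0,"claw": 0.1},{"tx": 0,"ty": 0,"tz": -5,"ax": 0,"ay": 0,"az": 0,"claw": 0.1},{"tx": 0,"ty": 0,"tz": -4,"ax": 0,"ay": 0,"az": 0,"claw": 0.1},{"tx": 0,"ty": 0,"tz": -2,"ax": 0,"ay": 0,"az": 0,"claw": 0.1},{"tx": 0,"ty": 0,"tz": 0,"ax": 0,"ay": 0,"az": 0,"claw": 0.1}]'

```text
time_s: 4.85
tcp_pos: [0.6022, -0.0904, 0.0786]
eef_rot: [-180.0, 0.0, -103.2]
contact_force: [-0.6, -0.4, -0.3]
gripper_width: 0.0489
```

step_arm --increments '[{"tx": 0,"ty": 0,"tz": -0.5,"ax": 0,"ay": 0,"az": 0,"claw": 0.1},{"tx": 0,"ty": 0,"tz": -0.5,"ax": 0,"ay": 0,"az": 0,"claw": 0.1},{"tx": 0,"ty": 0,"tz": -0.5,"ax": 0,"ay": 0,"az": 0,"claw": 0.1}]'

```text
time_s: 5.15
tcp_pos: [0.6022, -0.0905, 0.0774]
eef_rot: [-180.0, 0.0, -103.2]
contact_force: [-0.2, 0.2, 0.1]
gripper_width: 0.0483
```

step_arm --increments '[{"tx": 0,"ty": 1.5,"tz": -0.4,"ax": 0,"ay": 0,"az": 0,"claw": 0.1},{"tx": 0,"ty": 0,"tz": -0.4,"ax": 0,"ay": 0,"az": 0,"claw": 0.1}]'

```text
time_s: 5.35
tcp_pos: [0.6021, -0.0889, 0.0763]
eef_rot: [-180.0, 0.0, -103.2]
contact_force: [-0.3, -0.2, 0.5]
gripper_width: 0.0483
```

step_arm --increments '[{"tx": 0,"ty": 0,"tz": -0.4,"ax": 0,"ay": 0,"az": 0,"claw": 0.1}]'

```text
time_s: 5.45
tcp_pos: [0.6021, -0.089, 0.0761]
eef_rot: [-180.0, -0.0, -103.2]
contact_force: [-1.1, -0.2, 3.7]
gripper_width: 0.0484
```

Contact at 3.7 N. First a short roll.

step_arm --increments '[{"tx": 0.69,"ty": 2.92,"tz": 0,"ax": 0,"ay": 0,"az": 0,"claw": 0.1},{"tx": 0.69,"ty": 2.92,"tz": 0,"ax": 0,"ay": 0,"az": 0,"claw": 0.1},{"tx": 0.69,"ty": 2.92,"tz": 0,"ax": 0,"ay": 0,"az": 0,"claw": 0.1}]'

```text
time_s: 5.75
tcp_pos: [0.6042, -0.08, 0.0762]
eef_rot: [-180.0, 0.0, -103.2]
contact_force: [-0.9, -0.2, 4.8]
gripper_width: 0.0484
```

step_arm --increments '[{"tx": 0.69,"ty": 2.92,"tz": 0,"ax": 0,"ay": 0,"az": 0,"claw": 0.1},{"tx": 0.69,"ty": 2.92,"tz": 0,"ax": 0,"ay": 0,"az": 0,"claw": 0.1},{"tx": 0.69,"ty": 2.92,"tz": 0,"ax": 0,"ay": 0,"az": 0,"claw": 0.1},{"tx": 0.69,"ty": 2.92,"tz": 0,"ax": 0,"ay": 0,"az": 0,"claw": 0.1}]'

```text
time_s: 6.15
tcp_pos: [0.6071, -0.0683, 0.0762]
eef_rot: [-180.0, 0.0, -103.2]
contact_force: [-1.3, 0.0, 5.2]
gripper_width: 0.0479
```

step_arm --increments '[{"tx": 0.5,"ty": 2,"tz": 0,"ax": 0,"ay": 0,"az": 0,"claw": 0.1}]'

```text
time_s: 6.25
tcp_pos: [0.6076, -0.0663, 0.0762]
eef_rot: [-180.0, 0.0, -103.2]
contact_force: [-1.8, -0.4, 5.8]
gripper_width: 0.048
```

```bash
cat > rod.py <<'E'
from h import *
w=cap('wrist'); T=r.get_state(); print(T['time_s'],T['tcp_pos'],T['contact_force'])
a=np.radians(-12.9); ex=np.array([np.cos(a),np.sin(a),0]); ey=np.array([-np.sin(a),np.cos(a),0])
O=np.array([.6265,-.0122,0]); t=T['tcp_pos']-O
h=cv2.cvtColor(w['image'],cv2.COLOR_BGR2HSV); m=cv2.inRange(h,(5,120,60),(22,255,255))>0
ys,xs=np.nonzero(m&(w['depth']>.1)); P=bydepth(w,np.c_[xs,ys]); P=P[(P[:,2]>.028)&(P[:,2]<.07)]
q=P-O; sx=q@ex*1000; sy=q@ey*1000; z=P[:,2]*1000
# circle fit, rough: fixed radius 20
from scipy.optimize import least_squares
def fit(k): s=least_squares(lambda p:np.hypot(sy[k]-p[0],z[k]-p[1])-20,[np.median(sy[k])+8,37],loss='soft_l1'); return s.x
print('n',len(z),'rod y,z',fit(sx<1e9),'left',fit(sx<np.median(sx))[0],'right',fit(sx>np.median(sx))[0],'sx range',np.percentile(sx,[.5,99.5]),'tool st',t@ex*1000,t@ey*1000)
cv2.imwrite('pics/last.png',w['image'])
E
python3 rod.py
```

```text
6.3 [ 0.6076395  -0.06601758  0.07615695] [-0.57056272  0.17302916  5.36994313]
n 7785 rod y,z [-60.1916385   37.21116767] left -59.9261690201679 right -60.45008981891391 sx range [-48.01048291  40.21903017] tool st -6.369703486530188 -56.6698972940745
```

Rolling as predicted: the rod is at y = -60.2 with the tip offset at +3.5 mm. Finishing this stroke and resetting for the next.

step_arm --increments '[{"tx": 0.69,"ty": 2.92,"tz": 0.05,"ax": 0,"ay": 0,"az": 0,"claw": 0.1},{"tx": 0.69,"ty": 2.92,"tz": 0.05,"ax": 0,"ay": 0,"az": 0,"claw": 0.1},{"tx": 0.46,"ty": 1.95,"tz": 0,"ax": 0,"ay": 0,"az": 0,"claw": 0.1},{"tx": 0,"ty": 0,"tz": 1,"ax": 0,"ay": 0,"az": 0,"claw": 0.1},{"tx": 0,"ty": 0,"tz": 3,"ax": 0,"ay": 0,"az": 0,"claw": 0.1},{"tx": -1.72,"ty": -7.3,"tz": 0,"ax": 0,"ay": 0,"az": 0,"claw": 0.1},{"tx": -1.72,"ty": -7.3,"tz": 0,"ax": 0,"ay": 0,"az": 0,"claw": 0.1},{"tx": 0,"ty": 0,"tz": -2,"ax": 0,"ay": 0,"az": 0,"claw": 0.1},{"tx": 0,"ty": 0,"tz": 0,"ax": 0,"ay": 0,"az": 0,"claw": 0.1}]'

```text
time_s: 7.2
tcp_pos: [0.6053, -0.074, 0.0775]
eef_rot: [180.0, -0.0, -103.3]
contact_force: [-0.1, 0.1, -0.1]
gripper_width: 0.0479
```

```bash
python3 rod.py
```

```text
7.25 [ 0.60551622 -0.07379695  0.07767361] [-0.80004236 -0.05033118  1.37671059]
n 4419 rod y,z [-56.09723818  37.28752192] left -55.80596864369316 right -56.34029827664447 sx range [-47.58417891  39.94378776] tool st -6.702648588508552 -64.72694752809817
```

step_arm --increments '[{"tx": 0.2,"ty": 0.8,"tz": -0.5,"ax": 0,"ay": 0,"az": 0,"claw": 0.1},{"tx": 0,"ty": 0,"tz": -0.5,"ax": 0,"ay": 0,"az": 0,"claw": 0.1},{"tx": 0,"ty": 0,"tz": -0.5,"ax": 0,"ay": 0,"az": 0,"claw": 0.1},{"tx": 0,"ty": 0,"tz": -0.3,"ax": 0,"ay": 0,"az": 0,"claw": 0.1},{"tx": 0,"ty": 0,"tz": -0.2,"ax": 0,"ay": 0,"az": 0,"claw": 0.1}]'

```text
time_s: 7.75
tcp_pos: [0.606, -0.0726, 0.0762]
eef_rot: [-180.0, -0.0, -103.2]
contact_force: [-2.0, 0.4, 4.1]
gripper_width: 0.0484
```

step_arm --increments '[{"tx": 0.69,"ty": 2.92,"tz": 0.02,"ax": 0,"ay": 0,"az": 0,"claw": 0.1},{"tx": 0.69,"ty": 2.92,"tz": 0.02,"ax": 0,"ay": 0,"az": 0,"claw": 0.1},{"tx": 0.69,"ty": 2.92,"tz": 0.02,"ax": 0,"ay": 0,"az": 0,"claw": 0.1},{"tx": 0.69,"ty": 2.92,"tz": 0.02,"ax": 0,"ay": 0,"az": 0,"claw": 0.1},{"tx": 0.69,"ty": 2.92,"tz": 0.02,"ax": 0,"ay": 0,"az": 0,"claw": 0.1}]'

```text
time_s: 8.25
tcp_pos: [0.6096, -0.0577, 0.0762]
eef_rot: [-180.0, 0.0, -103.2]
contact_force: [-0.7, 0.2, 4.1]
gripper_width: 0.0483
```

step_arm --increments '[{"tx": 0.69,"ty": 2.92,"tz": 0.02,"ax": 0,"ay": 0,"az": 0,"claw": 0.1},{"tx": 0.69,"ty": 2.92,"tz": 0.02,"ax": 0,"ay": 0,"az": 0,"claw": 0.1},{"tx": 0.69,"ty": 2.92,"tz": 0.02,"ax": 0,"ay": 0,"az": 0,"claw": 0.1},{"tx": 0.69,"ty": 2.92,"tz": 0.02,"ax": 0,"ay": 0,"az": 0,"claw": 0.1}]'

```text
time_s: 8.65
tcp_pos: [0.6124, -0.0461, 0.0762]
eef_rot: [-180.0, 0.0, -103.2]
contact_force: [-0.3, 0.4, 3.7]
gripper_width: 0.0482
```

step_arm --increments '[{"tx": 0.5,"ty": 1.95,"tz": 0,"ax": 0,"ay": 0,"az": 0,"claw": 0.1},{"tx": 0,"ty": 0,"tz": 1,"ax": 0,"ay": 0,"az": 0,"claw": 0.1},{"tx": 0,"ty": 0,"tz": 3,"ax": 0,"ay": 0,"az": 0,"claw": 0.1},{"tx": -1.72,"ty": -7.3,"tz": 0,"ax": 0,"ay": 0,"az": 0,"claw": 0.1},{"tx": -1.72,"ty": -7.3,"tz": 0,"ax": 0,"ay": 0,"az": 0,"claw": 0.1},{"tx": 0,"ty": 0,"tz": -2,"ax": 0,"ay": 0,"az": 0,"claw": 0.1},{"tx": 0,"ty": 0,"tz": 0,"ax": 0,"ay": 0,"az": 0,"claw": 0.1}]'

```text
time_s: 9.35
tcp_pos: [0.6088, -0.0596, 0.0777]
eef_rot: [180.0, -0.0, -103.3]
contact_force: [-1.0, -0.0, -0.8]
gripper_width: 0.048
```

```bash
python3 rod.py
```

```text
9.4 [ 0.60897915 -0.05937838  0.07786076] [-0.13083937  0.71208272 -0.77756384]
n 4471 rod y,z [-41.38544006  37.2848201 ] left -41.10700692714897 right -41.64940826257587 sx range [-47.22337462  40.23510052] tool st -6.546062427044352 -49.89918514822629
```

step_arm --increments '[{"tx": 0.2,"ty": 0.8,"tz": -0.5,"ax": 0,"ay": 0,"az": 0,"claw": 0.1},{"tx": 0,"ty": 0,"tz": -0.5,"ax": 0,"ay": 0,"az": 0,"claw": 0.1},{"tx": 0,"ty": 0,"tz": -0.5,"ax": 0,"ay": 0,"az": 0,"claw": 0.1},{"tx": 0,"ty": 0,"tz": -0.3,"ax": 0,"ay": 0,"az": 0,"claw": 0.1},{"tx": 0,"ty": 0,"tz": -0.2,"ax": 0,"ay": 0,"az": 0,"claw": 0.1}]'

```text
time_s: 9.9
tcp_pos: [0.6094, -0.0582, 0.0763]
eef_rot: [-180.0, -0.0, -103.2]
contact_force: [-0.2, 0.1, 2.1]
gripper_width: 0.0482
```

step_arm --increments '[{"tx": 0.69,"ty": 2.92,"tz": 0.02,"ax": 0,"ay": 0,"az": 0,"claw": 0.1},{"tx": 0.69,"ty": 2.92,"tz": 0.02,"ax": 0,"ay": 0,"az": 0,"claw": 0.1},{"tx": 0.69,"ty": 2.92,"tz": 0.02,"ax": 0,"ay": 0,"az": 0,"claw": 0.1},{"tx": 0.69,"ty": 2.92,"tz": 0.02,"ax": 0,"ay": 0,"az": 0,"claw": 0.1},{"tx": 0.69,"ty": 2.92,"tz": 0.02,"ax": 0,"ay": 0,"az": 0,"claw": 0.1}]'

```text
time_s: 10.4
tcp_pos: [0.613, -0.0433, 0.0763]
eef_rot: [-180.0, 0.0, -103.2]
contact_force: [0.3, -0.2, 0.5]
gripper_width: 0.0483
```

step_arm --increments '[{"tx": 0.69,"ty": 2.92,"tz": 0.02,"ax": 0,"ay": 0,"az": 0,"claw": 0.1},{"tx": 0.69,"ty": 2.92,"tz": 0.02,"ax": 0,"ay": 0,"az": 0,"claw": 0.1},{"tx": 0.69,"ty": 2.92,"tz": 0.02,"ax": 0,"ay": 0,"az": 0,"claw": 0.1}]'

```text
time_s: 10.7
tcp_pos: [0.615, -0.0346, 0.0763]
eef_rot: [-180.0, 0.0, -103.2]
contact_force: [0.7, -0.1, 0.6]
gripper_width: 0.0481
```

```bash
python3 rod.py
```

```text
10.75 [ 0.61518238 -0.03427634  0.07631934] [0.58710075 0.76830619 1.08982647]
n 8295 rod y,z [-29.34663617  37.21951978] left -29.079903283523386 right -29.604089060730765 sx range [-47.70294341  40.59772823] tool st -6.103428845209011 -24.045813859335034
```

step_arm --increments '[{"tx": 0,"ty": 0,"tz": -0.25,"ax": 0,"ay": 0,"az": 0,"claw": 0.1},{"tx": 0.6,"ty": 2.5,"tz": 0,"ax": 0,"ay": 0,"az": 0,"claw": 0.1},{"tx": 0.6,"ty": 2.5,"tz": 0,"ax": 0,"ay": 0,"az": 0,"claw": 0.1}]'

```text
time_s: 11.05
tcp_pos: [0.6162, -0.0299, 0.0762]
eef_rot: [-180.0, 0.0, -103.3]
contact_force: [-0.1, -0.0, 3.8]
gripper_width: 0.0478
```

step_arm --increments '[{"tx": 0,"ty": 0,"tz": 1,"ax": 0,"ay": 0,"az": 0,"claw": 0.1},{"tx": 0,"ty": 0,"tz": 3,"ax": 0,"ay": 0,"az": 0,"claw": 0.1},{"tx": -1.72,"ty": -7.5,"tz": 0,"ax": 0,"ay": 0,"az": 0,"claw": 0.1},{"tx": -1.72,"ty": -7.5,"tz": 0,"ax": 0,"ay": 0,"az": 0,"claw": 0.1},{"tx": 0,"ty": 0,"tz": -2,"ax": 0,"ay": 0,"az": 0,"claw": 0.1},{"tx": 0,"ty": 0,"tz": 0,"ax": 0,"ay": 0,"az": 0,"claw": 0.1}]'

```text
time_s: 11.65
tcp_pos: [0.6123, -0.0455, 0.0777]
eef_rot: [180.0, -0.0, -103.3]
contact_force: [-0.1, -0.8, -1.2]
gripper_width: 0.0484
```

```bash
python3 rod.py; python3 - <<'E'
from h import *
w=cap('wrist');a=np.radians(-12.9); ex=np.array([np.cos(a),np.sin(a),0]); ey=np.array([-np.sin(a),np.cos(a),0]); O=np.array([.6265,-.0122,0])
E
```

```text
11.7 [ 0.61245462 -0.04521482  0.07777009] [ 0.29181787  0.27905458 -0.79089462]
n 4455 rod y,z [-26.66006824  37.30128481] left -26.37286920094901 right -26.926865086622403 sx range [-47.14538503  40.20209067] tool st -6.320325140594704 -35.31720132567252
```

step_arm --increments '[{"tx": 0.1,"ty": 0.3,"tz": -0.5,"ax": 0,"ay": 0,"az": 0,"claw": 0.1},{"tx": 0,"ty": 0,"tz": -0.5,"ax": 0,"ay": 0,"az": 0,"claw": 0.1},{"tx": 0,"ty": 0,"tz": -0.5,"ax": 0,"ay": 0,"az": 0,"claw": 0.1},{"tx": 0,"ty": 0,"tz": -0.3,"ax": 0,"ay": 0,"az": 0,"claw": 0.1},{"tx": 0,"ty": 0,"tz": -0.2,"ax": 0,"ay": 0,"az": 0,"claw": 0.1}]'

```text
time_s: 12.25
tcp_pos: [0.6129, -0.0445, 0.0762]
eef_rot: [-180.0, -0.0, -103.2]
contact_force: [-0.1, -0.3, 3.3]
gripper_width: 0.0481
```

step_arm --increments '[{"tx": 0.25,"ty": 1,"tz": 0,"ax": 0,"ay": 0,"az": 0,"claw": 0.1},{"tx": 0.25,"ty": 1,"tz": 0,"ax": 0,"ay": 0,"az": 0,"claw": 0.1}]'

```text
time_s: 12.45
tcp_pos: [0.6133, -0.0425, 0.0762]
eef_rot: [-180.0, 0.0, -103.2]
contact_force: [-0.9, 0.7, 1.9]
gripper_width: 0.0485
```

step_arm --increments '[{"tx": 0.23,"ty": 0.97,"tz": 0,"ax": 0,"ay": 0,"az": 0,"claw": 0.1}]'

```text
time_s: 12.55
tcp_pos: [0.6136, -0.0415, 0.0763]
eef_rot: [-180.0, -0.0, -103.2]
contact_force: [-1.3, 0.0, 3.7]
gripper_width: 0.0482
```

step_arm --increments '[{"tx": 0.23,"ty": 0.97,"tz": 0.1,"ax": 0,"ay": 0,"az": 0,"claw": 0.1}]'

```text
time_s: 12.65
tcp_pos: [0.6139, -0.0406, 0.0764]
eef_rot: [-180.0, -0.0, -103.2]
contact_force: [-0.9, -0.6, 3.5]
gripper_width: 0.0481
```

step_arm --increments '[{"tx": 0.23,"ty": 0.97,"tz": 0.15,"ax": 0,"ay": 0,"az": 0,"claw": 0.1}]'

```text
time_s: 12.75
tcp_pos: [0.6141, -0.0397, 0.0765]
eef_rot: [-180.0, -0.0, -103.2]
contact_force: [-0.9, -0.4, 4.2]
gripper_width: 0.0483
```

step_arm --increments '[{"tx": 0.23,"ty": 0.97,"tz": 0.18,"ax": 0,"ay": 0,"az": 0,"claw": 0.1}]'

```text
time_s: 12.85
tcp_pos: [0.6144, -0.0387, 0.0767]
eef_rot: [-180.0, -0.0, -103.2]
contact_force: [-0.8, -0.9, 4.9]
gripper_width: 0.0484
```

step_arm --increments '[{"tx": 0.23,"ty": 0.97,"tz": 0.19,"ax": 0,"ay": 0,"az": 0,"claw": 0.1},{"tx": 0.23,"ty": 0.97,"tz": 0.19,"ax": 0,"ay": 0,"az": 0,"claw": 0.1}]'

```text
time_s: 13.05
tcp_pos: [0.6148, -0.0367, 0.0771]
eef_rot: [-180.0, 0.0, -103.2]
contact_force: [-0.4, -1.2, 5.3]
gripper_width: 0.0481
```

```bash
python3 rod.py
```

```text
13.1 [ 0.61488816 -0.03656234  0.0770554 ] [-0.75916397 -1.28591321  4.89690315]
n 5756 rod y,z [-22.73979419  38.10120963] left -22.486612840717832 right -22.974029122769853 sx range [-47.2673019   40.70701177] tool st -5.879878891290914 -26.339813137808047
```

step_arm --increments '[{"tx": 0.34,"ty": 1.46,"tz": 0.25,"ax": 0,"ay": 0,"az": 0,"claw": 0.1},{"tx": 0.34,"ty": 1.46,"tz": 0.24,"ax": 0,"ay": 0,"az": 0,"claw": 0.1}]'

```text
time_s: 13.3
tcp_pos: [0.6155, -0.0337, 0.0775]
eef_rot: [-180.0, 0.0, -103.2]
contact_force: [-0.3, -1.2, 5.8]
gripper_width: 0.0482
```

step_arm --increments '[{"tx": 0.34,"ty": 1.46,"tz": 0.24,"ax": 0,"ay": 0,"az": 0,"claw": 0.1},{"tx": 0.34,"ty": 1.46,"tz": 0.22,"ax": 0,"ay": 0,"az": 0,"claw": 0.1}]'

```text
time_s: 13.5
tcp_pos: [0.6162, -0.0307, 0.0778]
eef_rot: [-180.0, 0.0, -103.2]
contact_force: [-1.0, -0.0, 3.8]
gripper_width: 0.0486
```

step_arm --increments '[{"tx": 0.34,"ty": 1.46,"tz": 0.16,"ax": 0,"ay": 0,"az": 0,"claw": 0.1},{"tx": 0.34,"ty": 1.46,"tz": 0.14,"ax": 0,"ay": 0,"az": 0,"claw": 0.1}]'

```text
time_s: 13.7
tcp_pos: [0.6169, -0.0278, 0.0781]
eef_rot: [-180.0, 0.0, -103.2]
contact_force: [1.1, -0.7, 3.7]
gripper_width: 0.0478
```

```bash
python3 rod.py
```

```text
13.75 [ 0.61689919 -0.02762624  0.07810379] [-0.50989781 -0.03783433  4.7960933 ]
n 7090 rod y,z [-18.22372477  39.12543631] left -17.979690913994716 right -18.466497766347064 sx range [-47.3048713   40.75901136] tool st -5.914588891241209 -17.180278804942514
```

step_arm --increments '[{"tx": 0.34,"ty": 1.46,"tz": 0.1,"ax": 0,"ay": 0,"az": 0,"claw": 0.1},{"tx": 0.34,"ty": 1.46,"tz": 0.08,"ax": 0,"ay": 0,"az": 0,"claw": 0.1},{"tx": 0.34,"ty": 1.46,"tz": 0.05,"ax": 0,"ay": 0,"az": 0,"claw": 0.1}]'

```text
time_s: 14.05
tcp_pos: [0.6178, -0.0234, 0.0783]
eef_rot: [-180.0, 0.0, -103.2]
contact_force: [1.3, 0.4, 2.3]
gripper_width: 0.0481
```

step_arm --increments '[{"tx": 0.34,"ty": 1.46,"tz": -0.05,"ax": 0,"ay": 0,"az": 0,"claw": 0.1},{"tx": 0.34,"ty": 1.46,"tz": -0.05,"ax": 0,"ay": 0,"az": 0,"claw": 0.1}]'

```text
time_s: 14.25
tcp_pos: [0.6185, -0.0205, 0.0783]
eef_rot: [-180.0, 0.0, -103.2]
contact_force: [-0.3, -0.6, 4.6]
gripper_width: 0.0483
```

```bash
python3 rod.py
```

```text
14.3 [ 0.61856796 -0.02038788  0.07832053] [0.30083673 0.69197492 4.21578591]
n 8161 rod y,z [-14.51460803  39.33086614] left -14.291934676857887 right -14.732511798360603 sx range [-47.48266479  40.79556852] tool st -5.903901187006125 -9.752061389017125
```

step_arm --increments '[{"tx": 0.34,"ty": 1.46,"tz": -0.03,"ax": 0,"ay": 0,"az": 0,"claw": 0.1},{"tx": 0.34,"ty": 1.46,"tz": -0.04,"ax": 0,"ay": 0,"az": 0,"claw": 0.1},{"tx": 0.34,"ty": 1.46,"tz": -0.05,"ax": 0,"ay": 0,"az": 0,"claw": 0.1}]'

```text
time_s: 14.6
tcp_pos: [0.6196, -0.0162, 0.0782]
eef_rot: [-180.0, 0.0, -103.2]
contact_force: [0.2, -0.1, 4.0]
gripper_width: 0.0482
```

step_arm --increments '[{"tx": 0.34,"ty": 1.46,"tz": -0.08,"ax": 0,"ay": 0,"az": 0,"claw": 0.1},{"tx": 0.3,"ty": 1.2,"tz": -0.08,"ax": 0,"ay": 0,"az": 0,"claw": 0.1}]'

```text
time_s: 14.8
tcp_pos: [0.6202, -0.0135, 0.078]
eef_rot: [-180.0, 0.0, -103.2]
contact_force: [0.1, 0.2, 4.0]
gripper_width: 0.0481
```

```bash
python3 rod.py
```

```text
14.85 [ 0.62025276 -0.01334548  0.07801072] [ 1.29439271 -0.22659536  4.26816255]
n 9231 rod y,z [-10.8663787   39.03276263] left -10.631975278297412 right -11.097692353858223 sx range [-47.60815601  40.78604619] tool st -5.833840032969401 -2.511269834296615
```

step_arm --increments '[{"tx": 0.2,"ty": 0.8,"tz": -0.06,"ax": 0,"ay": 0,"az": 0,"claw": 0.1},{"tx": 0,"ty": 0,"tz": 2,"ax": 0,"ay": 0,"az": 0,"claw": 0.1},{"tx": 0,"ty": 0,"tz": 3,"ax": 0,"ay": 0,"az": 0,"claw": 0.1},{"tx": -1,"ty": -4,"tz": 2,"ax": 0,"ay": 0,"az": 0,"claw": 0.1},{"tx": 0,"ty": 0,"tz": 0,"ax": 0,"ay": 0,"az": 0,"claw": 0.1},{"tx": 0,"ty": 0,"tz": 0,"ax": 0,"ay": 0,"az": 0,"claw": 0.1},{"tx": 0,"ty": 0,"tz": 0,"ax": 0,"ay": 0,"az": 0,"claw": 0.1}]'

```text
time_s: 15.55
tcp_pos: [0.6191, -0.017, 0.0848]
eef_rot: [180.0, -0.0, -103.2]
contact_force: [0.3, -0.3, -0.4]
gripper_width: 0.0482
```

```bash
python3 rod.py;sleep 0.1; python3 rod.py
```

```text
15.6 [ 0.61915561 -0.01692176  0.08477091] [ 0.09258454 -0.90703885  0.07525906]
n 5567 rod y,z [-0.47930407 37.24478637] left -0.3062485186877211 right -0.626613256900934 sx range [-47.19230656  40.71372782] tool st -6.104889916191671 -6.242222186653212
15.65 [ 0.619191   -0.01687663  0.08477831] [ 0.92717892 -1.26202739  0.02294008]
n 6318 rod y,z [-3.21113646 37.24004157] left -3.019790726284723 right -3.392453058131008 sx range [-47.37368603  40.76354317] tool st -6.080470667051978 -6.190335791000336
```

step_arm --increments '[{"tx": 0,"ty": 0,"tz": 10,"ax": 0,"ay": 0,"az": 0,"claw": 0.1},{"tx": 0,"ty": 0,"tz": 10,"ax": 0,"ay": 0,"az": 0,"claw": 0.1},{"tx": 0,"ty": 0,"tz": 0,"ax": 0,"ay": 0,"az": 0,"claw": 0.1},{"tx": 0,"ty": 0,"tz": 0,"ax": 0,"ay": 0,"az": 0,"claw": 0.1},{"tx": 0,"ty": 0,"tz": 0,"ax": 0,"ay": 0,"az": 0,"claw": 0.1},{"tx": 0,"ty": 0,"tz": 0,"ax": 0,"ay": 0,"az": 0,"claw": 0.1},{"tx": 0,"ty": 0,"tz": 0,"ax": 0,"ay": 0,"az": 0,"claw": 0.1},{"tx": 0,"ty": 0,"tz": 0,"ax": 0,"ay": 0,"az": 0,"claw": 0.1}]'

```text
time_s: 16.45
tcp_pos: [0.6192, -0.0169, 0.1047]
eef_rot: [180.0, -0.0, -103.2]
contact_force: [0.2, -0.5, -0.5]
gripper_width: 0.0481
```

```bash
python3 rod.py;sleep 0.1; python3 rod.py
```

```text
16.5 [ 0.6191991  -0.01687481  0.10472122] [ 0.16358522 -0.666564    0.28613519]
n 6107 rod y,z [ 0.52688824 37.22066683] left 0.6892225520379541 right 0.3720472098631057 sx range [-47.2374154   40.61874214] tool st -6.072980148331358 -6.186747359455346
16.55 [ 0.61922942 -0.01687122  0.10475809] [-0.04737043  0.93744009  0.42138694]
n 6099 rod y,z [ 0.50447801 37.20915211] left 0.6810995479109238 right 0.3325601266013048 sx range [-47.22589001  40.6370423 ] tool st -6.044232481369225 -6.176481440985786
```

The rod has settled in the cradle at y ≈ +0.5 mm, with its centre 20 mm above the deck and no longer moving. Next the knob.

step_arm --increments '[{"tx": 0,"ty": 0,"tz": 20,"ax": 0,"ay": 0,"az": 0,"claw": 0.1},{"tx": 0,"ty": 0,"tz": 25,"ax": 0,"ay": 0,"az": 0,"claw": 0.1},{"tx": 0,"ty": 0,"tz": 25,"ax": 0,"ay": 0,"az": 8.2,"claw": 0.1},{"tx": -12,"ty": 3,"tz": 20,"ax": 0,"ay": 0,"az": 8.2,"claw": 0.1},{"tx": -12,"ty": 3,"tz": 25,"ax": 0,"ay": 0,"az": 8.2,"claw": 0.1},{"tx": -13,"ty": 4,"tz": 0,"ax": 0,"ay": 0,"az": 8.2,"claw": 0.1},{"tx": -13,"ty": 4,"tz": 0,"ax": 0,"ay": 0,"az": 8.2,"claw": 0.1},{"tx": -13,"ty": 4,"tz": 0,"ax": 0,"ay": 0,"az": 8.2,"claw": 0.1},{"tx": -13,"ty": 4,"tz": 0,"ax": 0,"ay": 0,"az": 8.2,"claw": 0.1},{"tx": -13,"ty": 4,"tz": 0,"ax": 0,"ay": 0,"az": 8.2,"claw": 0.1},{"tx": -13,"ty": 4,"tz": 0,"ax": 0,"ay": 0,"az": 8.2,"claw": 0.1},{"tx": 0,"ty": 0,"tz": 0,"ax": 0,"ay": 0,"az": 8.2,"claw": 0.1}]'

```text
time_s: 17.75
tcp_pos: [0.5159, 0.0134, 0.2202]
eef_rot: [-180.0, 0.0, -20.9]
contact_force: [-0.2, 0.3, -0.0]
gripper_width: 0.0482
```

```bash
python3 - <<'E'
from h import *
w=cap('wrist'); T=r.get_state(); print(T['time_s'],T['tcp_pos'],T['eef_rot'],T['joints'])
cv2.imwrite('pics/w4.png',w['image'])
h=cv2.cvtColor(w['image'],cv2.COLOR_BGR2HSV); ys,xs=np.nonzero((h[...,2]<60)&(w['depth']>.1)); P=bydepth(w,np.c_[xs,ys])
k=(P[:,2]>.08)&(P[:,2]<.105)&(np.hypot(P[:,0]-.517,P[:,1]-.013)<.05); print(k.sum(),np.median(P[k],0),np.percentile(P[k,2],[5,50,95]))
if k.sum()>20:
    k&=P[:,2]>np.percentile(P[k,2],95)-.006
    print(k.sum(), cv2.minAreaRect((P[k,:2]*1000).astype(np.float32)))
E
```

```text
17.8 [0.51662149 0.01333328 0.22025746] [-1.79971717e+02 -2.09613908e-02 -2.03601675e+01] [ 2.32595097e+01  6.68290755e+00 -2.12257048e+01 -6.80802929e-03
 -6.20567018e+01  4.63835163e+01]
649 [0.52112009 0.01108959 0.09578895] [0.0901034  0.09578895 0.09723386]
612 ((516.1107788085938, 12.56864070892334), (13.93989372253418, 39.68919372558594), 75.22901916503906)
```

View pics/w4.png

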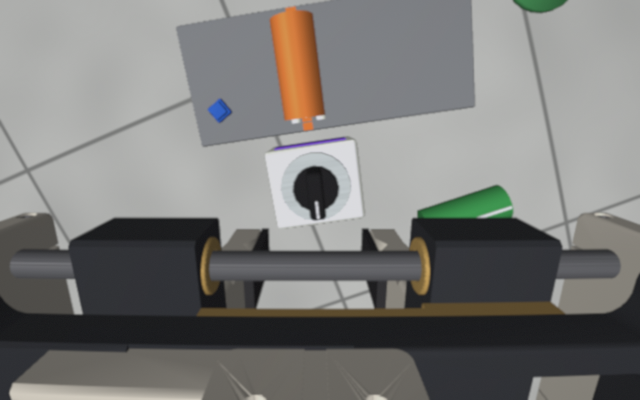

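Picture 7 (wrist): the knob is at (316,190) with its bar along the station's x, and the rod lies seated in the cradle at (297,65). The bar's centre is (516,12.6), its yaw about -15° and its top at z 0.096.

step_arm --increments '[{"tx": -0.5,"ty": -0.7,"tz": -20,"ax": 0,"ay": 0,"az": 6,"claw": 0.1},{"tx": 0,"ty": 0,"tz": -20,"ax": 0,"ay": 0,"az": 0,"claw": 0.1},{"tx": 0,"ty": 0,"tz": -20,"ax": 0,"ay": 0,"az": 0,"claw": 0.1},{"tx": 0,"ty": 0,"tz": -20,"ax": 0,"ay": 0,"az": 0,"claw": 0.1},{"tx": 0,"ty": 0,"tz": -10,"ax": 0,"ay": 0,"az": 0,"claw": 0.1},{"tx": 0,"ty": 0,"tz": -10,"ax": 0,"ay": 0,"az": 0,"claw": 0.1},{"tx": 0,"ty": 0,"tz": -10,"ax": 0,"ay": 0,"az": 0,"claw": 0.1},{"tx": 0,"ty": 0,"tz": -10,"ax": 0,"ay": 0,"az": 0,"claw": 0.1},{"tx": 0,"ty": 0,"tz": -5,"ax": 0,"ay": 0,"az": 0,"claw": 0.1},{"tx": 0,"ty": 0,"tz": -5,"ax": 0,"ay": 0,"az": 0,"claw": 0.1},{"tx": 0,"ty": 0,"tz": 0,"ax": 0,"ay": 0,"az": 0,"claw": 0.1}]'

```text
time_s: 18.9
tcp_pos: [0.5165, 0.0124, 0.0894]
eef_rot: [180.0, 0.0, -15.2]
contact_force: [0.2, 0.0, 0.1]
gripper_width: 0.0481
```

step_arm --increments '[{"tx": 0,"ty": 0,"tz": 0,"ax": 0,"ay": 0,"az": 0,"claw": -1},{"tx": 0,"ty": 0,"tz": 0,"ax": 0,"ay": 0,"az": 0,"claw": -1},{"tx": 0,"ty": 0,"tz": 0,"ax": 0,"ay": 0,"az": 0,"claw": -1},{"tx": 0,"ty": 0,"tz": 0,"ax": 0,"ay": 0,"az": 0,"claw": -1},{"tx": 0,"ty": 0,"tz": 0,"ax": 0,"ay": 0,"az": 0,"claw": -1},{"tx": 0,"ty": 0,"tz": 0,"ax": 0,"ay": 0,"az": 0,"claw": -1}]' --newtons 12

```text
time_s: 19.5
tcp_pos: [0.5169, 0.0126, 0.0901]
eef_rot: [-180.0, -0.0, -15.2]
contact_force: [0.0, 1.1, 1.3]
gripper_width: 0.0138
```

step_arm --increments '[{"tx": 0,"ty": 0,"tz": 0,"ax": 0,"ay": 0,"az": -6,"claw": -1},{"tx": 0,"ty": 0,"tz": 0,"ax": 0,"ay": 0,"az": -6,"claw": -1},{"tx": 0,"ty": 0,"tz": 0,"ax": 0,"ay": 0,"az": -6,"claw": -1},{"tx": 0,"ty": 0,"tz": 0,"ax": 0,"ay": 0,"az": -6,"claw": -1}]'

```text
time_s: 19.9
tcp_pos: [0.5166, 0.012, 0.0901]
eef_rot: [180.0, -0.0, -39.5]
contact_force: [-0.2, -2.1, 2.7]
gripper_width: 0.0137
```

step_arm --increments '[{"tx": 0,"ty": 0,"tz": 0,"ax": 0,"ay": 0,"az": -6,"claw": -1},{"tx": 0,"ty": 0,"tz": 0,"ax": 0,"ay": 0,"az": -6,"claw": -1},{"tx": 0,"ty": 0,"tz": 0,"ax": 0,"ay": 0,"az": -6,"claw": -1},{"tx": 0,"ty": 0,"tz": 0,"ax": 0,"ay": 0,"az": -6,"claw": -1},{"tx": 0,"ty": 0,"tz": 0,"ax": 0,"ay": 0,"az": -6,"claw": -1},{"tx": 0,"ty": 0,"tz": 0,"ax": 0,"ay": 0,"az": -6,"claw": -1},{"tx": 0,"ty": 0,"tz": 0,"ax": 0,"ay": 0,"az": -6,"claw": -1},{"tx": 0,"ty": 0,"tz": 0,"ax": 0,"ay": 0,"az": -6,"claw": -1},{"tx": 0,"ty": 0,"tz": 0,"ax": 0,"ay": 0,"az": -6,"claw": -1},{"tx": 0,"ty": 0,"tz": 0,"ax": 0,"ay": 0,"az": 0,"claw": -1}]'

```text
time_s: 20.9
tcp_pos: [0.515, 0.0113, 0.09]
eef_rot: [179.8, -0.1, -93.5]
contact_force: [-5.8, -3.0, 8.4]
gripper_width: 0.0141
```

```bash
python3 - <<'E'
from h import *
T=r.get_state(); print(T['eef_rot'],T['moment'],T['contact_force'])
E
```

```text
[ 1.79822330e+02 -1.02469661e-01 -9.34607277e+01] [-0.99145858  2.08494498 -0.03026847] [-5.81998317 -2.96810006  8.42065271]
```

step_arm --increments '[{"tx": -0.4,"ty": -0.2,"tz": 0.3,"ax": 0,"ay": 0,"az": -2,"claw": -1},{"tx": 0,"ty": 0,"tz": 0,"ax": 0,"ay": 0,"az": -2,"claw": -1},{"tx": 0,"ty": 0,"tz": 0,"ax": 0,"ay": 0,"az": 0,"claw": -1}]'

```text
time_s: 21.2
tcp_pos: [0.5149, 0.0113, 0.09]
eef_rot: [179.9, -0.1, -97.3]
contact_force: [-5.3, -2.9, 4.6]
gripper_width: 0.0138
```

```bash
python3 - <<'E'
from h import *
T=r.get_state(); print(T['eef_rot'],T['moment'],T['contact_force'])
E
```

```text
[ 1.79852044e+02 -9.33218230e-02 -9.72948867e+01] [-1.03089791  1.73400266  0.0182222 ] [-5.28105775 -2.9196727   4.57010675]
```

step_arm --increments '[{"tx": 0,"ty": 0,"tz": 0,"ax": 0,"ay": 0,"az": -2,"claw": -1},{"tx": 0,"ty": 0,"tz": 0,"ax": 0,"ay": 0,"az": 0,"claw": -1}]'

```text
time_s: 21.4
tcp_pos: [0.5149, 0.0114, 0.09]
eef_rot: [179.9, -0.1, -99.3]
contact_force: [-4.7, -2.4, 5.0]
gripper_width: 0.0141
```

```bash
python3 - <<'E'
from h import *
T=r.get_state(); print(T['eef_rot'],T['moment'],T['contact_force'])
E
```

```text
[ 1.79850503e+02 -1.03837525e-01 -9.92554986e+01] [-0.81204403  1.81889245  0.22373758] [-4.67004657 -2.38865442  4.99106175]
```

step_arm --increments '[{"tx": 0,"ty": 0,"tz": 0,"ax": 0,"ay": 0,"az": -2,"claw": -1},{"tx": 0,"ty": 0,"tz": 0,"ax": 0,"ay": 0,"az": -2,"claw": -1},{"tx": 0,"ty": 0,"tz": 0,"ax": 0,"ay": 0,"az": 0,"claw": -1}]'

```text
time_s: 21.7
tcp_pos: [0.5148, 0.0114, 0.09]
eef_rot: [179.9, -0.1, -103.2]
contact_force: [-5.1, -2.9, 4.3]
gripper_width: 0.0151
```

```bash
python3 - <<'E'
from h import *
T=r.get_state(); print(T['eef_rot'],T['moment'],T['contact_force'])
E
```

```text
[ 1.79854321e+02 -1.21012042e-01 -1.03240280e+02] [-0.82501278  1.71958493  0.35541583] [-5.13374663 -2.90559446  4.27352638]
```

The moment has climbed to 0.36 N m and the jaws are being spread (13.8 → 15.1 mm), so the knob is at its stop. Releasing.

step_arm --increments '[{"tx": 0,"ty": 0,"tz": 0,"ax": 0,"ay": 0,"az": 0,"claw": 0.1},{"tx": 0,"ty": 0,"tz": 0,"ax": 0,"ay": 0,"az": 0,"claw": 0.1},{"tx": 0,"ty": 0,"tz": 0,"ax": 0,"ay": 0,"az": 0,"claw": 0.1},{"tx": 0,"ty": 0,"tz": 0,"ax": 0,"ay": 0,"az": 0,"claw": 0.1},{"tx": 0,"ty": 0,"tz": 10,"ax": 0,"ay": 0,"az": 0,"claw": 0.1},{"tx": 0,"ty": 0,"tz": 20,"ax": 0,"ay": 0,"az": 0,"claw": 0.1},{"tx": 0,"ty": 0,"tz": 30,"ax": 0,"ay": 0,"az": 0,"claw": 0.1},{"tx": 0,"ty": 0,"tz": 30,"ax": 0,"ay": 0,"az": 0,"claw": 0.1},{"tx": 0,"ty": 0,"tz": 30,"ax": 0,"ay": 0,"az": 0,"claw": 0.1},{"tx": 0,"ty": 0,"tz": 20,"ax": 0,"ay": 0,"az": 0,"claw": 0.1},{"tx": 0,"ty": 0,"tz": 0,"ax": 0,"ay": 0,"az": 0,"claw": 0.1}]'

```text
time_s: 22.8
tcp_pos: [0.5181, 0.0126, 0.2344]
eef_rot: [-179.7, 0.2, -103.2]
contact_force: [-0.7, -0.1, 0.2]
gripper_width: 0.0479
```

```bash
python3 rod.py; python3 - <<'E'
from h import *
w=cap('wrist'); T=r.get_state(); print(T['time_s'],T['tcp_pos'],T['contact_force'])
cv2.imwrite('pics/w5.png',w['image'])
h=cv2.cvtColor(w['image'],cv2.COLOR_BGR2HSV); ys,xs=np.nonzero((h[...,2]<60)&(w['depth']>.1)); P=bydepth(w,np.c_[xs,ys])
k=(P[:,2]>.088)&(P[:,2]<.105)&(np.hypot(P[:,0]-.517,P[:,1]-.013)<.05); print(k.sum(), cv2.minAreaRect((P[k,:2]*1000).astype(np.float32)))
c=cap('scene'); im=cv2.resize(c['image'][160:280,250:410],(640,480),interpolation=cv2.INTER_CUBIC); cv2.imwrite('pics/s5.png',im)
E
```

```text
22.85 [0.51713799 0.01250579 0.23238909] [ 0.44667112  1.01360407 -1.0539023 ]
n 3217 rod y,z [ 0.58963995 37.18849538] left 0.7770504241359389 right 0.4175007482316052 sx range [-47.89132401  40.4998728 ] tool st -112.11741599498461 -0.33283560110997873
22.9 [0.51639662 0.01236636 0.23102207] [ 0.18288107 -0.374096   -0.28954156]
569 ((515.0757446289062, 11.347509384155273), (39.48223114013672, 13.942505836486816), 81.51187896728516)
```

View pics/w5.png

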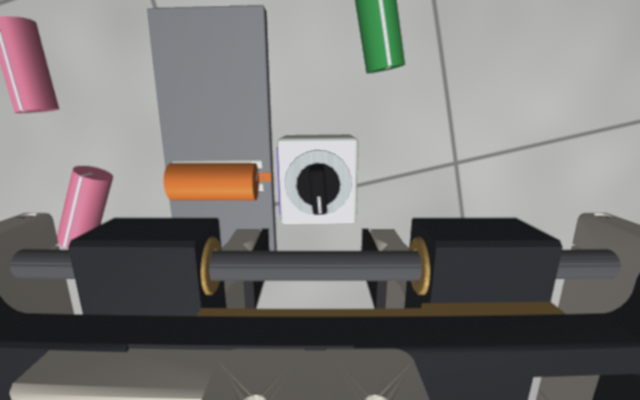

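View pics/s5.png

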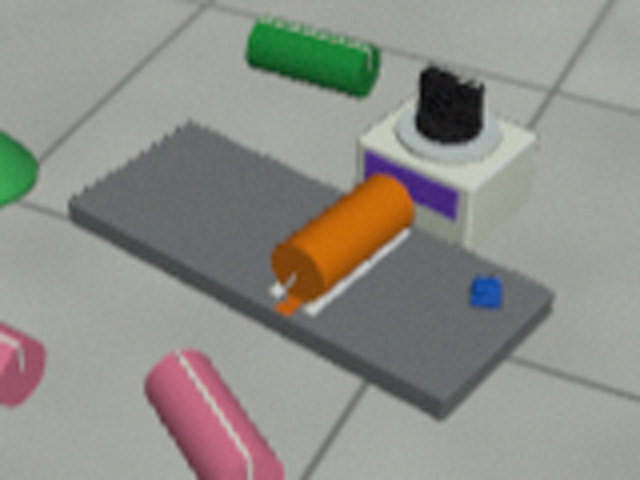

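Pictures 8 and 9: the rod is seated between the lips on the orange mark and the keycap is untouched. The bar now lies at -98.5°, about 1.49 rad from the station's x, which is the stop to within the measurement.

```bash
python3 -c "
from plant import r
print(r.close_job())"
```

```text
the job is handed in; nothing more can be done
None
```

The amber rod is seated between the two lips on the orange mark, and the lamp knob is turned clockwise to its stop and released. I handed the job in at about 23 s of robot time.

**Rod:** I rolled it with the open fingertips on its top, in five short strokes. The near lip turned out to be about 2 mm proud. The readings I took showed at most 5.8 N; force was only read between moves, so short peaks in between can't be ruled out. After the lip it rocked briefly between the two lips. It then came to rest about 0.5 mm from the cradle centre, 20 mm above the deck, and was still there after the knob was turned.

**Knob:** The jaws began to spread and the moment rose to about 0.36 N m at the stop. Afterwards the bar measured about 85.6° (1.49 rad) from the station's x axis, which agrees with the 1.5 rad stop within measurement error. While turning, the grip was about 1 mm off the knob's axis, giving up to about 11 N on the tool.

**Other things:** The keycap stands where it was in the last picture. I never moved near the bowl, funnel or clear box at working height, and did not measure them again at the end.

**Mishap:** The first two move calls were refused because every row needs all its keys; the arm did not move.

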